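# Refit both burrs of a coffee grinder

### The job

The coffee grinder has been brushed out: put its burrs back. First set the lower burr (the disc with the square hub) on the drive shaft so that it slips over the splines and sits fully home on the shaft's shoulder, then set the upper burr (the ring with the bridge grip) on top of it so that all three lugs drop fully home into the slots of the setting ring. Turn each burr lightly to and fro until it drops in, without dropping or forcing it, and leave the mug, brush and hopper where they are.

Things in the scene. Friction and masses are not known exactly. Their poses are not given: they have to be found in the camera images.
- grinder: coffee grinder, hopper off, fixed: aluminium body 172 deep, 132 wide, 140 high, drawer on its front (-x) face; on top a round burr chamber 80 wide, open upwards, floor at 144. Origin: on the worktop under the chamber's upright axis, z up; the body reaches from 74 before the axis to 98 behind it. Lower burr home: its origin 152.5 above this origin; upper burr home: 164 (all mm).
- shaft_shoulder (a point): on the chamber axis, on the drive shaft's shoulder (24 wide), 152.5 above the worktop, where the lower burr sits. Above it four splines (a plus in plan, 18 across, each 6 wide) to 165.5, then a round-nosed pin 9 thick to 177. The shaft stands at any angle (not measured; not shown by this point's axes), stiff to turn (0.12 N m) (all mm).
- ring_rim (a point): on the chamber axis, level with the setting ring's metal rim, 180 above the worktop; ring 80 inside, 104 outside. In the rim three slots at 120 degrees, 14 wide, 8 deep, open above and to both sides. Axes as the grinder's: one slot lies along +x, give or take 0.45 rad, as the ring is set (not measured); the ring is stiff to turn (0.6 N m) (all mm).
- lower_burr: lower burr, steel, 0.16 kg, hub up: toothed disc 68 across, 10 thick, square hub 26 x 26 (sides along its x and y) rising to 28 above the underside. Plus-shaped bore right through along x and y, 20 across, arms 7.8 wide: fits the splines each quarter turn, else it rests on their ends 13 too high. Grasp the hub from above. Origin: centre of the underside, z up (all mm).
- upper_burr: upper burr, teeth down, 0.16 kg: dark steel ring, 77 outside, 46 inside, 13 high, three lugs at 120 degrees (one along +x), 10 wide, out to 47 from the centre, 8 to 13 above the underside. Off the slots they rest on the rim, 8 too high. Grasp the black bridge bar over the centre: 10 thick (x), 68 long (y), 27 to 39 above the underside. Origin: centre of the underside, z up (all mm).
- mug_1: yellow mug, 92 wide (127 with the handle), 95 high; stays where it is. Origin: about the centre of the underside (all mm).
- brush: cleaning brush, 150 long along its x, lying; stays where it is. Origin: middle of the underside (all mm).
- hopper: the grinder's clear bean hopper with black lid, 132 wide at the top, 124 high, standing on its neck; stays where it is. Origin: centre of the underside (all mm).

How it is judged:
By the outcome, as a careful person would: the job done as asked, in the order asked, and still so for the second after the job is handed in, with the robot touching nothing.
It also fails if it takes over 70 s, if anything falls off the work surface, if the arm or the gripper's body presses on something with over 40 N, if the wrist force passes 120 N, or if a joint passes its speed limit or range.

### The arm

A 6-joint arm with a two-finger parallel gripper is mounted at the origin on a cart in front of the work surface, level with it; the furniture and walls round the work are solid. World frame = base frame: x ahead of the robot, y to its left, z up, the work surface at z = 0. Lengths are in m, angles in degrees, forces in N, time in s.
With the tool pointing down it reaches from about 0.325 to 0.775 m from the base axis. Payload 5.5 kg.
Tool frame: the origin (TCP) lies at the centre of the arm's flange, where the gripper is bolted on; the fingertips stand 182 mm ahead of it and the grasp point (between the pads) lies 163 mm ahead of it; z points along the fingers, y is the line along which they close (so a half turn about z gives the same grasp; the last joint's range is limited). The gripper opens to 88 mm and grips with 3 to 60 N. Pads are 20 mm wide; open, the fingers measure 115 mm over their backs; the gripper's body (75 mm by 178 mm) begins 61 mm behind the grasp point.
Start: joints at [67.168, 5.22, 70.514, -0, 104.267, -3.249], TCP at [0.201, 0.565, 0.405] pointing down, gripper open.
Joint ranges: [-164.24, 164.24], [-49.07, 125.15], [9.68, 141.18], [-86.29, 266.29], [3.28, 154.24], [-151.56, 151.56]. Speed limits (degrees/s): [147.25, 147.25, 172.46, 180, 180, 180].

### API

Orientations are given as [roll, pitch, yaw] about the fixed x, y, z axes, in that order (R = Rz(yaw) Ry(pitch) Rx(roll)).
In Python, from station import r gives the robot as it stands. The module is installed in compiled form; this text tells all that it offers. Calls block until the motion is done:
- r.reach(position, orientation): joint-space move of the TCP to a pose.
- r.servo_line(position, rotation=None, speed=0.15): straight line of the TCP; rotation=None keeps the orientation; speed is the mean speed in m/s.
- r.move_joints(angles): joint-space move.
- r.let_go() and r.grab(squeeze=None): open the fingers fully, or close them until they stop; squeeze is the grip in N (None keeps the last).
- r.wait(seconds).
- r.inverse_kinematics(position, orientation): joint angles nearest the present ones, or None.
- r.sense(): the state.
- r.snapshot(name): name is "side" or "top"; returns a dict with "frame" (420x560x3 uint8, red, green, blue), "fx", "fy", "cx", "cy" (pixels), "dist_coeffs" ([k1, k2, p1, p2, k3] as OpenCV has them; the pictures are not rectified), "R" (3x3) and "t" (3): a world point X has camera coordinates R X + t. Camera axes: x right, y down, z forward; pixel columns grow to the right and rows downward; lengths in m; the calibration is good to about 2 mm. A picture is of the moment at which its call begins. There is no depth.
A pose or a line that the arm cannot do raises r.IKError and nothing moves.
- r.hand_in(): hands the job in; it is judged then, once.
The state is a dict: "clock": time; "joints": joint angles; "joint_vel": joint speeds; "joint_torque": joint torques, N m; "tcp_pos": TCP position; "orientation": TCP orientation; "contact_force": force on the tool from outside, world axes, zero at the start; "torque": the same for the moment, N m; "opening": finger opening in m; "gripper_force": force on a finger pad.
Only numpy, scipy, OpenCV 4.12 (cv2) and the standard library are available. Lean on these libraries where they do the work, as an engineer would, in place of code of your own. Each camera call takes 0.05 s, during which the arm holds its last target. There are 200 camera calls.

## Working session

There is one attempt and no reset: what is moved stays moved. The work goes in short steps, each a Python script; the robot and the scene stay as the last script left them, time stands still between calls to the robot, and variables do not carry over. Pictures are saved under pics/ and viewed, at most 10 in all, crops included, and the job is handed in when it is done.

```bash
mkdir -p pics; ls; python3 - <<'E'
from station import r
import cv2,numpy as np
for n in ("side","top"):
    s=r.snapshot(n); cv2.imwrite(f"pics/{n}0.png",s["frame"][:,:,::-1])
    np.savez(f"pics/{n}0.npz",**{k:np.array(v) for k,v in s.items()})
    R=np.array(s["R"]);print(n,s["fx"],s["fy"],s["cx"],s["cy"],s["dist_coeffs"],(-R.T@np.array(s["t"])).round(3),R.round(3).tolist())
print(r.sense())
E
```

```text
pics
side 389.2642314917439 389.2642314917439 283.1348583469517 209.51469515917256 [-0.09269335  0.          0.          0.          0.        ] [ 0.091 -0.286  0.887] [[0.521, -0.854, -0.0], [-0.678, -0.413, -0.608], [0.519, 0.317, -0.794]]
top 478.9261323606966 478.9261323606966 286.7714092033661 212.04478215063074 [-0.14088008  0.          0.          0.          0.        ] [0.44  0.025 1.45 ] [[-0.008, -1.0, 0.026], [-0.994, 0.005, -0.113], [0.113, -0.026, -0.993]]
{'clock': 0.1, 'joints': array([ 6.71646168e+01,  5.25904450e+00,  7.05747594e+01, -5.83372110e-04,
        1.04267917e+02, -3.24912781e+00]), 'joint_vel': array([-0.10653353, -0.04925057, -0.17677603, -0.11484814,  0.01459141,
        0.02876731]), 'joint_torque': array([ 1.68738985e-03, -4.47856164e+01, -4.07569706e+01,  6.99552451e-02,
        2.84997211e-02, -1.13750891e-04]), 'tcp_pos': array([0.20116242, 0.56532589, 0.40361924]), 'orientation': array([-1.79898410e+02, -5.20059771e-03,  1.60413597e+02]), 'contact_force': array([-0.38568862,  0.00930396,  0.21403488]), 'torque': array([-0.03259013, -0.03917931,  0.04681911]), 'gripper_force': 0.0, 'opening': 0.08814444110875005}
```

View pics/side0.png

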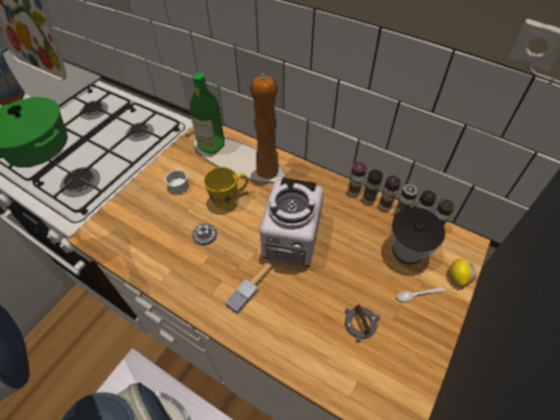

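View pics/top0.png

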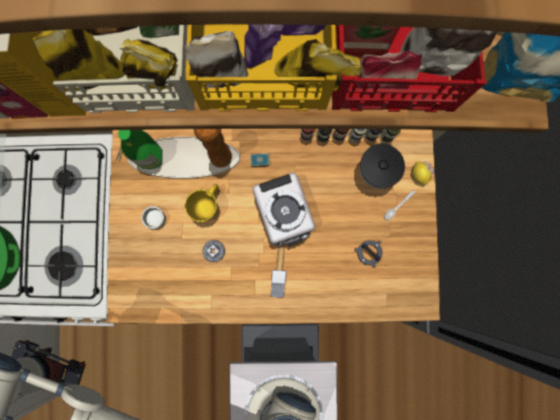

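The side view shows the lower burr at (205,233), the upper burr at (360,322) and the chamber at (293,205). In the top view they are at (213,251), (370,253) and (286,210). I'll enlarge all three in one picture.

```bash
cat > h.py <<'E'
import numpy as np,cv2
def load(f): return dict(np.load(f))
def K(s): return np.array([[s["fx"],0,s["cx"]],[0,s["fy"],s["cy"]],[0,0,1.]])
def ray(s,uv):
    p=cv2.undistortPoints(np.array(uv,float).reshape(-1,1,2),K(s),s["dist_coeffs"]).reshape(-1,2)
    d=np.c_[p,np.ones(len(p))]@s["R"]; return -s["R"].T@s["t"],d
def plane(s,uv,z):
    c,d=ray(s,uv); return c+d*((z-c[2])/d[:,2])[:,None]
def tri(s1,u1,s2,u2):
    c1,d1=ray(s1,u1);c2,d2=ray(s2,u2);d1=d1[0];d2=d2[0]
    a=np.linalg.lstsq(np.c_[d1,-d2],c2-c1,rcond=None)[0]
    p,q=c1+a[0]*d1,c2+a[1]*d2; return (p+q)/2,np.linalg.norm(p-q)
def crop(s,u,v,h,k): 
    f=s["frame"][v-h:v+h,u-h:u+h,::-1]; return cv2.resize(f,(k,k),interpolation=cv2.INTER_CUBIC)
E
python3 - <<'E'
from h import *
a=load("pics/side0.npz");b=load("pics/top0.npz")
im=np.vstack([np.hstack([crop(a,205,233,20,266),crop(a,360,322,25,266),crop(a,293,205,33,266)]),np.hstack([crop(b,213,251,20,266),crop(b,370,253,20,266),crop(b,286,210,33,266)])])
cv2.imwrite("pics/c0.png",im)
for n,u,v in(("low",(205,233),(213,251)),("up",(360,322),(370,253)),("ch",(293,205),(286,210))): print(n,tri(a,u,b,v))
E
```

```text
low (array([0.48769148, 0.20877095, 0.0030759 ]), np.float64(0.0029906991883948113))
up (array([ 0.47653289, -0.26401332,  0.00809576]), np.float64(0.0020123509875741787))
ch (array([ 0.59204568, -0.00775938,  0.15786394]), np.float64(0.0008146442257241223))
```

View pics/c0.png

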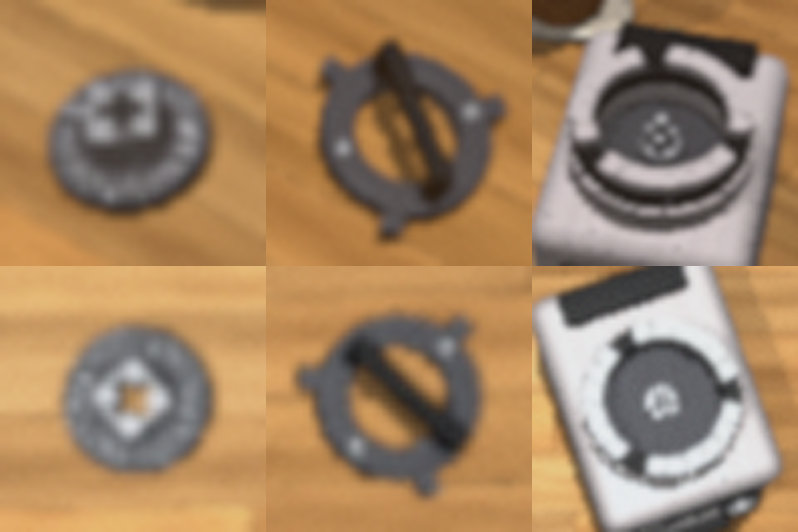

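The enlargements show the plus bore and hub (turned about 45°), the upper burr's lugs with the bar and its +x lug up-right in the top view, and the ring's three dark slots in the white rim. Next I measure them with masks.

```bash
cat >> h.py <<'E'
from scipy.optimize import least_squares
def circ(P,rad=None):
    f=lambda q:np.hypot(P[:,0]-q[0],P[:,1]-q[1])-(q[2] if rad is None else rad)
    s=least_squares(f,[*np.median(P[:,:2],axis=0),0.04],loss="soft_l1",f_scale=0.001); return s.x,np.sqrt(np.mean(s.fun**2))
def comp(m,u,v):
    n,l,st,c=cv2.connectedComponentsWithStats(m.astype(np.uint8)); 
    ls=l[v-3:v+4,u-3:u+4]; k=np.bincount(ls[ls>0].ravel()).argmax(); return (l==k).astype(np.uint8)
def cont(m): return max(cv2.findContours(m,cv2.RETR_EXTERNAL,cv2.CHAIN_APPROX_NONE)[0],key=len)[:,0].astype(float)
def win(s,u,v,h):
    k=4; im=cv2.resize(s["frame"][v-h:v+h,u-h:u+h],None,fx=k,fy=k,interpolation=cv2.INTER_CUBIC)
    return im,(lambda p:(np.asarray(p,float)+.5)/k-.5+[u-h,v-h])
E
cat > m.py <<'E'
from h import *
a=load("pics/side0.npz");b=load("pics/top0.npz")
vis=[]
for n,s,pl,pu,pc in(("side",a,(204,235),(360,322),(293,205)),("top",b,(213,251),(370,253),(286,210))):
    # lower burr: grey among wood
    im,f=win(s,*pl,20); hsv=cv2.cvtColor(im,cv2.COLOR_RGB2HSV); S=hsv[...,1];V=hsv[...,2]
    m=comp(S<90,80,95); c=cont(cv2.morphologyEx(m,cv2.MORPH_CLOSE,np.ones((9,9))))
    print(n,"low disc z=.005",circ(plane(s,f(c),.005)))
    hub=(V>np.percentile(V[m>0],82))&(m>0); hb=comp(cv2.morphologyEx(hub.astype(np.uint8),cv2.MORPH_CLOSE,np.ones((21,21))),80,80 if n=="top" else 50)
    hc=plane(s,f(cont(hb)),.028); q=cv2.minAreaRect((hc[:,:2]*1000).astype(np.float32)); print("  hub rect mm",q)
    vis.append(np.dstack([m*120,hb*255,V]))
    # upper burr
    im,f=win(s,*pu,25); hsv=cv2.cvtColor(im,cv2.COLOR_RGB2HSV); S=hsv[...,1];V=hsv[...,2]
    m=(V<125).astype(np.uint8); m=comp(m,100+(-40 if n=="side" else -60),100+(20)); c=cont(m)
    P=plane(s,f(c),.0105); q,e=circ(P); print(n,"up z=.0105",q,e)
    d=P[:,:2]-q[:2]; rr=np.hypot(*d.T); an=np.degrees(np.arctan2(d[:,1],d[:,0])); far=rr>.0425
    print("  lug angs mod120",np.degrees(np.angle(np.mean(np.exp(3j*np.radians(an[far])))))/3, np.histogram(an[far],18,(-180,180))[0])
    bar=((V<55)).astype(np.uint8); bp=np.argwhere(comp(bar,100,100))[:,::-1]; B=plane(s,f(bp),.039); 
    q=cv2.minAreaRect((B[:,:2]*1000).astype(np.float32)); print("  bar rect",q)
    vis.append(np.dstack([m*120,bar*255,V]))
    # ring
    im,f=win(s,*pc,33); V=cv2.cvtColor(im,cv2.COLOR_RGB2HSV)[...,2]
    t,_=cv2.threshold(V[60:210,60:210],0,255,cv2.THRESH_OTSU); print(n,"otsu",t)
    m=(V<t).astype(np.uint8); vis.append(np.dstack([m*120,m*0,V]))
cv2.imwrite("pics/v0.png",np.vstack([np.hstack([cv2.resize(x.astype(np.uint8),(266,266)) for x in vis[i:i+3]]) for i in(0,3)]))
E
python3 m.py
```

```text
side low disc z=.005 (array([0.48553216, 0.20856553, 0.03367797]), np.float64(0.0007128221600530839))
  hub rect mm ((487.3431396484375, 201.1892852783203), (39.7556037902832, 60.36726760864258), 9.310746192932129)
side up z=.0105 [ 0.47557695 -0.26422319  0.03937791] 0.0034165336337158127
  lug angs mod120 -45.904643776770996 [22  9  0  0  0  0 18 11  0  0 14  0 16  8  0  0  0  0]Traceback (most recent call last):
  File "m.py", line 18, in <module>
    bar=((V<55)).astype(np.uint8); bp=np.argwhere(comp(bar,100,100))[:,::-1]; B=plane(s,f(bp),.039);
                                                  ~~~~^^^^^^^^^^^^^
  File "h.py", line 21, in comp
    ls=l[v-3:v+4,u-3:u+4]; k=np.bincount(ls[ls>0].ravel()).argmax(); return (l==k).astype(np.uint8)
                             ~~~~~~~~~~~~~~~~~~~~~~~~~~~~~~~~~~~~^^
ValueError: attempt to get argmax of an empty sequence
```

```bash
python3 - <<'E'
import re
s=open("m.py").read()
i=s.index('    bar=((V'); j=s.index('    vis.append(np.dstack([m*120,bar'); s=s[:i]+"    bar=(V<60).astype(np.uint8)\n"+s[j:]
i=s.index('    hub=(V>'); j=s.index('    vis.append(np.dstack([m*120,hb'); s=s[:i]+"    hb=((V>np.percentile(V[m>0],80))&(m>0)).astype(np.uint8)\n"+s[j:]
s=s.replace('    m=(V<t).astype(np.uint8); vis','''    m=comp(V<t,132,150); c=cont(m)
    P=plane(s,f(c),.18); q,e=circ(P,.04); d=P[:,:2]-q[:2]; print("  ring",q[:2],e,"free",circ(P))
    rr=np.hypot(*d.T); an=np.degrees(np.arctan2(d[:,1],d[:,0])); far=(rr>.043)&(rr<.054)
    print("  slots",np.degrees(np.angle(np.mean(np.exp(3j*np.radians(an[far])))))/3,np.histogram(an[far],18,(-180,180))[0]); vis''')
s+='''
S=lambda o,k,*p:[(o[0]+x/k-.5,o[1]+y/k-.5) for x,y in p]
A=S((335,297),5.32,(124,48),(171,188)); B=S((350,233),6.65,(91,86),(189,171))
E=[tri(a,A[i],b,B[i]) for i in(0,1)]; print("bar",E,(E[0][0]+E[1][0])/2,np.degrees(np.arctan2(*(E[0][0]-E[1][0])[1::-1])))
h1=S((185,213),6.65,(122,108))[0]; h2=S((193,231),6.65,(133,134))[0]; print("hub",tri(a,h1,b,h2))
c=plane(b,S((193,231),6.65,(133,94),(170,134),(133,174),(95,134)),.028); print((c*1000).round(1),[np.degrees(np.arctan2(*(c[k]-c[(k+1)%4])[1::-1]))%90 for k in range(4)])
print("mill base",tri(a,(267,172),b,(222,162)),"mill top",tri(a,(263,80),b,(207,135)),"mug",tri(a,(222,180),b,(204,208)),"bottle",tri(a,(200,78),b,(125,133)))
'''
open("m.py","w").write(s)
E
python3 m.py
```

```text
side low disc z=.005 (array([0.48553216, 0.20856553, 0.03367797]), np.float64(0.0007128221600530839))
side up z=.0105 [ 0.47557695 -0.26422319  0.03937791] 0.0034165336337158127
  lug angs mod120 -45.904643776770996 [22  9  0  0  0  0 18 11  0  0 14  0 16  8  0  0  0  0]
side otsu 126.0
  ring [ 0.58841208 -0.00828691] 0.02454855272700992 free (array([ 0.57955138, -0.01170048,  0.06236485]), np.float64(0.01327929675943015))
  slots 28.520400342727722 [ 0  0  0  0  4 26  0  7 23  6 14 14  0  0  0  0 20  0]
top low disc z=.005 (array([0.48778278, 0.20936661, 0.03345537]), np.float64(0.0004265718623600489))Traceback (most recent call last):
  File "m.py", line 13, in <module>
    m=(V<125).astype(np.uint8); m=comp(m,100+(-40 if n=="side" else -60),100+(20)); c=cont(m)
                                  ~~~~^^^^^^^^^^^^^^^^^^^^^^^^^^^^^^^^^^^^^^^^^^^^
  File "h.py", line 21, in comp
    ls=l[v-3:v+4,u-3:u+4]; k=np.bincount(ls[ls>0].ravel()).argmax(); return (l==k).astype(np.uint8)
                             ~~~~~~~~~~~~~~~~~~~~~~~~~~~~~~~~~~~~^^
ValueError: attempt to get argmax of an empty sequence
```

```bash
python3 - <<'E'
s=open("h.py").read()
s=s.replace("ls=l[v-3:v+4,u-3:u+4]; k=np.bincount(ls[ls>0].ravel()).argmax();","k=1+st[1:,4].argmax();")
open("h.py","w").write(s)
s=open("m.py").read()
s=s.replace("m=(V<125).astype(np.uint8); m=comp(m,100+(-40 if n==\"side\" else -60),100+(20)); c","m=comp((S<110)|(V<70),0,0); c")
s=s.replace("m=comp(V<t,132,150); c=cont(m)","yy,xx=np.mgrid[:264,:264]; W=plane(s,f(np.c_[xx.ravel(),yy.ravel()]),.18); W=np.hypot(W[:,0]-.592,W[:,1]+.008).reshape(264,264); m=comp((V<t)&(W<.0505),0,0); c=cont(m)").replace("far=(rr>.043)&(rr<.054)","far=(rr>.044)&(rr<.049)")
open("m.py","w").write(s)
E
python3 m.py
```

```text
side low disc z=.005 (array([0.48553216, 0.20856553, 0.03367797]), np.float64(0.0007128221600530839))
side up z=.0105 [ 0.47685358 -0.2644557   0.03823087] 0.003262299128631983
  lug angs mod120 -43.25656080819822 [17  6  0  0  0  0 14  9  0  0  0  0 17  6  0  0  0  0]
side otsu 126.0
  ring [ 0.5900034  -0.00591305] 0.005368579763844434 free (array([ 0.58945373, -0.00585353,  0.03928718]), np.float64(0.00569924534220317))
  slots 35.89078307445414 [ 0  0  0  0  6  9  0  0  0  0  6  6  0  0  0  0 19 10]
top low disc z=.005 (array([0.48778278, 0.20936661, 0.03345537]), np.float64(0.0004265718623600489))
top up z=.0105 [ 0.47917787 -0.26306235  0.03848339] 0.0033546993067586264
  lug angs mod120 -42.20176570195424 [11  9  0  0  0  0 12  8  0  0  0  0 13  8  0  0  0  0]
top otsu 156.0
  ring [ 0.5919088 -0.0048317] 0.004807943904188206 free (array([ 0.59199018, -0.00466561,  0.03953289]), np.float64(0.005010292237871038))
  slots 35.41435352030318 [ 0  0  0  0  7  7  0  0  0  0 20  9  0  0  0  0 19 10]
bar [(array([ 0.49971054, -0.24120723,  0.03077916]), np.float64(0.0020749201263161867)), (array([ 0.46054909, -0.28727445,  0.01271606]), np.float64(0.0013928095382065775))] [ 0.48012981 -0.26424084  0.02174761] 49.632346375710235
hub (array([0.48675144, 0.20864224, 0.02541633]), np.float64(0.0005193933028211854))
[[504.7 208.2  28. ]
 [486.8 191.6  28. ]
 [469.1 208.   28. ]
 [486.9 225.1  28. ]] [np.float64(42.94924209101516), np.float64(47.19379982579847), np.float64(43.77814248135576), np.float64(46.47735128956211)]
mill base (array([0.7590755 , 0.18176178, 0.01349878]), np.float64(0.004830829486109308)) mill top (array([0.75366081, 0.18002842, 0.3426804 ]), np.float64(0.009770285328242744)) mug (array([0.60619958, 0.22354022, 0.09904631]), np.float64(0.0018320361748909364)) bottle (array([0.7839301 , 0.41160071, 0.25315985]), np.float64(3.4249923893516254e-05))
```

View pics/v0.png

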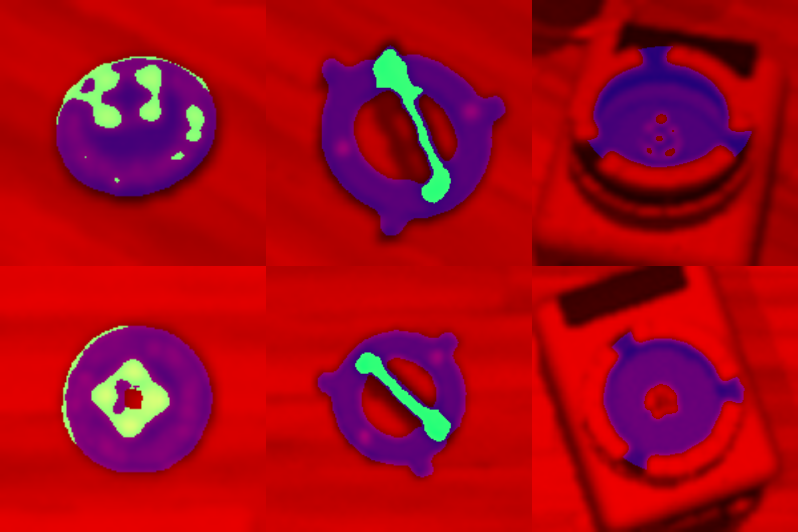

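The masks agree across the two views:
- **Lower burr:** (0.4868, 0.209), hub at about 45°.
- **Upper burr:** (0.478, -0.264), +x lug at -42°.
- **Ring:** (0.591, -0.0054), slots at 35.6° + 120k.

I'll centre the hub with two perpendicular closes, then hold it near its top. That keeps the fingers above the rim when they open.

```bash
cat > g.py <<'E'
from station import r
import numpy as np
def st(t=""):
    s=r.sense(); print(t,"t%.1f"%s["clock"],"tcp",(s["tcp_pos"]*1000).round(1),"rpy",s["orientation"].round(1),"F",s["contact_force"].round(1),"M",s["torque"].round(2),"op %.1f gf %.1f"%(s["opening"]*1000,s["gripper_force"])); return s
def tip(x,y,z): return [x,y,z+.182]   # TCP for fingertip height z
E
python3 - <<'E'
from g import *
x,y=.4868,.209
r.reach(tip(x,y,.09),[180,0,135]); st("above")
r.servo_line(tip(x,y,.021),speed=.12); st("down")
r.grab(8); st("g1"); r.let_go()
r.servo_line(tip(x,y,.035),[180,0,90],speed=.03)
p=r.sense()["tcp_pos"]
r.servo_line(tip(x,y,.0245),[180,0,45],speed=.03); st("down2")
r.grab(30); st("g2")
E
```

```text
above t1.8 tcp [486.7 209.8 272.5] rpy [179.9   0.  135.1] F [-0.5  0.2  0.3] M [-0.05  0.02 -0.02] op 87.8 gf 0.0
down t2.6 tcp [487.  209.2 203.7] rpy [180.   0. 135.] F [ 1.  -0.2  0.6] M [ 0.04 -0.   -0.05] op 87.8 gf 0.0
g1 t3.5 tcp [486.8 208.9 203. ] rpy [-180.    0.  135.] F [-1.1 -0.7  0.2] M [-0.2   0.14 -0.03] op 26.4 gf 7.7
down2 t6.4 tcp [486.8 209.  206.5] rpy [-180.     0.    45.1] F [-0.2 -0.6 -0.6] M [-0.06  0.15  0.02] op 87.9 gf 0.0
g2 t7.4 tcp [486.9 209.  206.5] rpy [180.  -0.  45.] F [ 0.1  0.9 -0.3] M [-0.11  0.04  0.04] op 25.3 gf 29.7
```

```bash
python3 - <<'E'
from g import *
import cv2
x,y=.591,-.0054
r.servo_line(tip(.4868,.209,.07),speed=.12); st("lift")
r.servo_line(tip(.50,.19,.27),speed=.25)
r.servo_line(tip(x,y,.235),[180,0,60],speed=.2); r.wait(.2); st("over")
for n in("side","top"):
    s=r.snapshot(n); cv2.imwrite(f"pics/{n}1.png",s["frame"][:,:,::-1]); np.savez(f"pics/{n}1.npz",**{k:np.array(v) for k,v in s.items()})
from h import *
a=load("pics/side1.npz");b=load("pics/top1.npz")
cv2.imwrite("pics/c1.png",np.hstack([crop(a,285,185,45,400),crop(b,286,205,45,400)]))
E
```

```text
lift t8.0 tcp [486.7 209.  251.8] rpy [-180.    0.   45.] F [ 0.  -0.1 -2.6] M [-0.05  0.12  0.02] op 25.3 gf 29.7
over t10.3 tcp [590.8  -4.6 417.4] rpy [180.   -0.   60.1] F [-0.3  0.5 -2.3] M [-0.09  0.05  0.01] op 25.3 gf 29.7
```

View pics/c1.png

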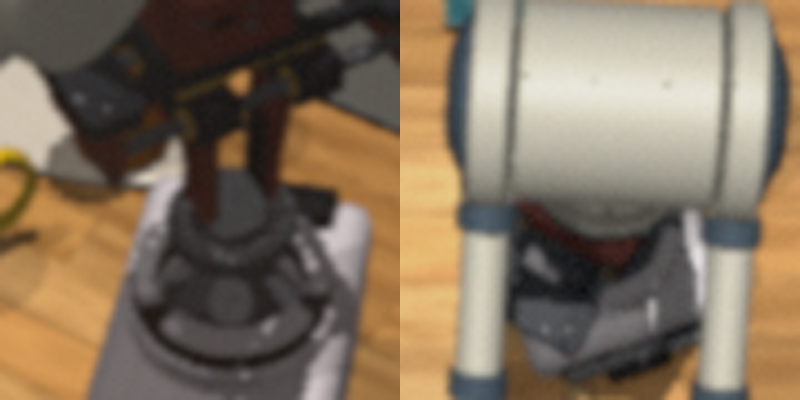

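The side view shows the burr held level over the chamber, with the pin just below it. I'll lower it in steps, watching the force.

```bash
cat >> g.py <<'E'
def down(x,y,z0,z1,dz,lim,rot=None,speed=.03):
    "step the fingertip height from z0 down to z1 until the upward push passes lim"
    z=z0; F0=r.sense()["contact_force"]
    while z>z1:
        z=max(z-dz,z1); r.servo_line(tip(x,y,z),rot,speed=speed); s=r.sense(); F=s["contact_force"]-F0
        if F[2]>lim or np.hypot(*F[:2])>2*lim: break
    print("z_cmd %.1f"%(z*1000),"dF",F.round(1)); return z
E
python3 - <<'E'
from g import *
x,y=.591,-.0054
r.servo_line(tip(x,y,.206),speed=.08); st("at206")
z=down(x,y,.206,.1885,.0015,2.5); st("contact")
E
```

```text
at206 t11.0 tcp [590.9  -5.4 387.2] rpy [-179.9    0.    60. ] F [ 0.2 -0.7 -2. ] M [-0.08  0.11 -0.01] op 25.4 gf 29.7
z_cmd 189.5 dF [-0.8  1.2  2.9]
contact t13.7 tcp [591.   -5.4 371.9] rpy [180.  -0.  60.] F [-0.6  0.6  0.9] M [-0.03  0.12 -0.03] op 25.9 gf 29.7
```

```bash
python3 - <<'E'
from g import *
x,y=.591,-.0054
z=.1885
for yaw in range(60,152,4):
    r.servo_line(tip(x,y,z),[180,0,yaw],speed=.03); s=r.sense()
    print(yaw,"%.1f z%.1f Fz%.1f Fxy%s Mz%.2f"%(s["clock"],s["tcp_pos"][2]*1000,s["contact_force"][2],s["contact_force"][:2].round(1),s["torque"][2]))
    if yaw>60 and (s["contact_force"][2]<-1 or abs(s["torque"][2])>.2): break
    if s["contact_force"][2]>15: break
st("end")
E
```

```text
60 14.0 z371.8 Fz4.8 Fxy[-1.6  0.7] Mz0.02
64 14.2 z371.8 Fz6.3 Fxy[-0.9  0.1] Mz0.01
68 14.5 z371.9 Fz5.1 Fxy[-1.   1.4] Mz-0.05
72 14.7 z371.8 Fz4.8 Fxy[-1.7  0.4] Mz0.02
76 15.0 z371.8 Fz5.3 Fxy[-1.1  0.4] Mz0.04
80 15.2 z371.8 Fz5.7 Fxy[-0.5  1.5] Mz-0.03
84 15.5 z371.8 Fz5.7 Fxy[0.5 0.5] Mz-0.02
88 15.7 z371.8 Fz4.8 Fxy[-0.9  1.3] Mz0.01
92 16.0 z371.8 Fz5.1 Fxy[-0.7  0.9] Mz-0.01
96 16.2 z371.7 Fz6.2 Fxy[-0.8  0.7] Mz-0.03
100 16.5 z371.6 Fz5.1 Fxy[-1.   0.3] Mz-0.03
104 16.7 z371.4 Fz6.7 Fxy[-0.8  0.3] Mz0.04
108 17.0 z369.5 Fz-1.3 Fxy[0.4 0.1] Mz0.01
end t17.0 tcp [590.9  -5.5 369.5] rpy [-179.9   -0.   107.8] F [ 0.4  0.1 -1.3] M [-0.08  0.1   0.01] op 25.5 gf 29.7
```

```bash
python3 - <<'E'
from g import *
x,y=.591,-.0054
z=down(x,y,.1875,.1807,.0015,3.5,speed=.02); s=st("low")
if s["tcp_pos"][2]<.3640:
    r.wait(.2); st(); r.let_go(); r.wait(.2); st("open")
E
```

```text
z_cmd 180.7 dF [-3.4 -2.1  3.3]
low t18.2 tcp [590.9  -5.5 362.9] rpy [-180.    0.  108.] F [-3.  -2.1  2. ] M [-0.45  0.84  0.05] op 25.5 gf 29.7
 t18.4 tcp [590.9  -5.5 362.8] rpy [-180.    0.  108.] F [-4.1 -2.   1.4] M [-0.44  0.96  0.06] op 25.4 gf 29.7
open t19.7 tcp [591.   -5.4 362.7] rpy [180.   0. 108.] F [-0.2 -1.   0.1] M [-0.07 -0.01  0.01] op 87.7 gf 0.0
```

```bash
python3 - <<'E'
from g import *
x,y=.591,-.0054
r.servo_line(tip(x,y,.200),speed=.1); r.grab(5); st("closed")
r.servo_line(tip(x,y,.186),speed=.06)
z=down(x,y,.186,.177,.001,4,speed=.02); st("probe")
r.servo_line(tip(x,y,.215),speed=.12)
E
```

```text
closed t21.4 tcp [591.   -5.4 382. ] rpy [-180.   -0.  108.] F [ 0.1 -0.5  0.4] M [-0.02  0.01  0.02] op 0.6 gf 0.0
z_cmd 179.0 dF [-2.   0.3  6.8]
probe t23.5 tcp [590.9  -5.4 362.7] rpy [179.9   0.  108. ] F [-1.6  0.5  7.1] M [-0.02  0.41 -0.  ] op 0.4 gf 3.7
```

Probe contact came at about 180.6 mm, so the lower burr is home. Next is the upper burr.

```bash
python3 - <<'E'
from g import *
x,y=.478,-.264
r.reach(tip(.56,-.06,.25),[180,0,90]); r.reach(tip(x,y,.09),[180,0,48]); r.let_go(); st("above")
r.servo_line(tip(x,y,.0205),speed=.12); st("down")
r.grab(8); st("g1"); r.grab(30); st("g2")
r.servo_line(tip(x,y,.06),speed=.1); st("lift")
r.servo_line(tip(.50,-.22,.27),speed=.25)
r.servo_line(tip(.591,-.0054,.235),[180,0,5.6],speed=.2); r.wait(.2); st("over")
from h import *
for n in("side","top"):
    s=r.snapshot(n); np.savez(f"pics/{n}2.npz",**{k:np.array(v) for k,v in s.items()})
a=load("pics/side2.npz");b=load("pics/top2.npz")
cv2.imwrite("pics/c2.png",np.hstack([crop(a,290,190,35,400),crop(b,286,205,45,400)]))
E
```

```text
above t26.8 tcp [ 478. -264.  272.] rpy [180.  -0.  48.] F [ 0.6 -0.3  0.5] M [-0.05  0.03  0.07] op 87.9 gf 0.0
down t27.5 tcp [ 478.2 -264.1  203.2] rpy [179.9  -0.   48. ] F [ 0.9 -0.8  0.3] M [-0.16  0.12  0.04] op 87.5 gf 0.0
g1 t28.7 tcp [ 478.  -264.   202.4] rpy [180.   0.  48.] F [ 0.5 -0.1 -1.2] M [-0.13  0.04  0.02] op 9.9 gf 8.0
g2 t28.9 tcp [ 478.  -264.   202.4] rpy [180.  -0.  48.] F [ 0.3 -0.3 -0.3] M [-0.13  0.    0.06] op 10.1 gf 30.0
lift t29.4 tcp [ 478. -264.  242.] rpy [180.  -0.  48.] F [ 0.4  0.3 -2. ] M [-0.02  0.14  0.03] op 9.5 gf 30.0
over t32.0 tcp [590.8  -6.1 417.2] rpy [180.   -0.    5.6] F [-0.3  0.4 -2.1] M [ 0.01  0.17 -0.02] op 9.9 gf 30.0
```

View pics/c2.png

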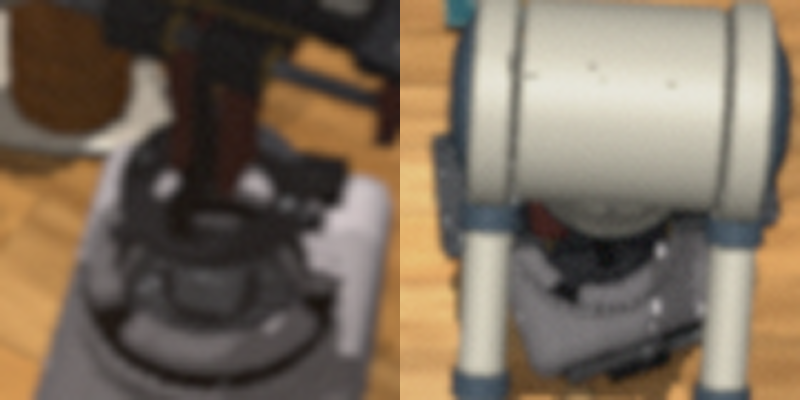

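The side view shows the burr level over the chamber, its lugs clear of the rim. I'll lower it gently.

```bash
python3 - <<'E'
from g import *
x,y=.5906,-.0057
r.servo_line(tip(x,y,.206),speed=.08); st("at206")
z=down(x,y,.206,.1842,.0015,3.5); st("contact")
E
```

```text
at206 t32.6 tcp [590.5  -5.7 387.3] rpy [-1.8e+02  1.0e-01  5.6e+00] F [ 0.6  0.9 -1.2] M [-0.03  0.09  0.02] op 10.1 gf 30.0
z_cmd 184.2 dF [-0.7 -1.2 -0.6]
contact t36.4 tcp [590.6  -5.7 366.5] rpy [180.   -0.    5.6] F [-0.  -0.3 -1.8] M [-0.02  0.13  0.  ] op 10.0 gf 30.0
```

```bash
python3 - <<'E'
from g import *
x,y=.5906,-.0057
z=down(x,y,.1842,.1822,.0005,2.5,speed=.01); st("seat")
for w in(7.6,3.6,5.6): r.servo_line(tip(x,y,z),[180,0,w],speed=.02); st("yaw%.1f"%w)
E
```

```text
z_cmd 183.7 dF [-0.6  1.2  4.1]
seat t36.6 tcp [590.6  -5.7 366.4] rpy [ 1.8e+02 -1.0e-01  5.6e+00] F [-0.6  0.9  2.2] M [-0.07  0.31  0.05] op 9.6 gf 30.0
yaw7.6 t36.9 tcp [590.6  -5.7 366.4] rpy [ 1.8e+02 -1.0e-01  7.6e+00] F [-0.  -0.7  4. ] M [0.   0.17 0.02] op 9.5 gf 30.0
yaw3.6 t37.1 tcp [590.7  -5.7 366.4] rpy [ 1.8e+02 -1.0e-01  3.7e+00] F [0.1 0.7 5.5] M [-0.04  0.15 -0.16] op 9.7 gf 30.0
yaw5.6 t37.4 tcp [590.7  -5.7 366.4] rpy [ 1.8e+02 -1.0e-01  5.7e+00] F [ 0.1 -0.7  4.4] M [ 0.01  0.23 -0.13] op 9.7 gf 30.0
```

```bash
python3 - <<'E'
from g import *
from h import *
x,y=.5906,-.0057
r.servo_line(tip(x,y,.1842),speed=.01); r.let_go(); st("open")
r.servo_line(tip(x,y,.26),speed=.12); r.move_joints([67.168,5.22,70.514,0,104.267,-3.249]); st("away")
for n in("side","top"):
    s=r.snapshot(n); np.savez(f"pics/{n}3.npz",**{k:np.array(v) for k,v in s.items()})
a=load("pics/side3.npz");b=load("pics/top3.npz")
cv2.imwrite("pics/c3.png",np.hstack([crop(a,290,205,33,400),crop(b,286,210,33,400)]))
cv2.imwrite("pics/s3.png",np.hstack([a["frame"][100:360,120:500,::-1],b["frame"][100:360,100:480,::-1]]))
E
```

```text
open t38.9 tcp [590.6  -5.7 366.2] rpy [-180.    -0.     5.6] F [0.4 0.5 0.1] M [-0.    0.19 -0.02] op 88.1 gf 0.0
away t42.1 tcp [201.9 565.  404.7] rpy [180.    0.  160.3] F [ 0.1 -0.   0.2] M [-0.02  0.01 -0.04] op 87.6 gf 0.0
```

View pics/c3.png

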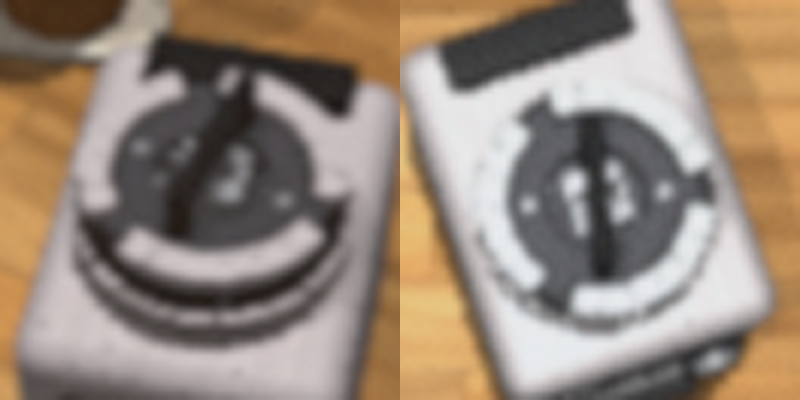

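View pics/s3.png

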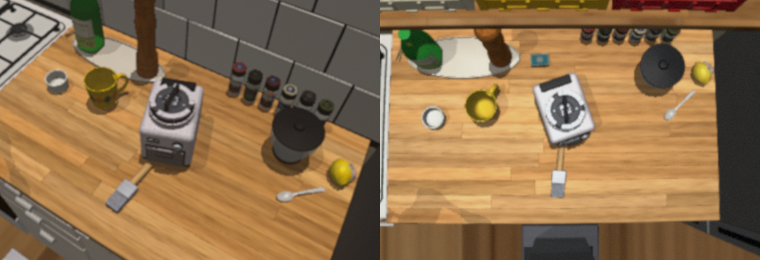

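Both views show the upper burr level in the ring with its three lugs in the slots (top crop at (535,110), (700,187) and (555,300)). The mug, brush and hopper look unmoved.

```bash
python3 -c "
from station import r
print(r.hand_in())"
```

```text
the job is handed in; nothing more can be done
None
```

Job handed in at about 42 s on the robot's clock: both burrs are in the grinder and measured home, though I let the lower one go about 3 mm above its seat so the opening fingers cleared the rim, and the mug, brush and hopper were not touched.

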